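# Pass a tea cake through the size gauge

### The arm

A 6-joint arm with a two-finger parallel gripper is mounted at the origin on the work surface. World frame = base frame: x ahead of the robot, y to its left, z up, the work surface at z = 0. Lengths are in m, angles in rad, forces in N, time in s.
With the tool pointing down it reaches from about 0.35 to 0.975 m from the base axis. Payload 7.1 kg.
Tool frame: the origin (TCP) lies on the centre line of the jaws, within the pads' length; the fingertips stand 22 mm ahead of it and the grasp point (between the pads) lies 3 mm ahead of it; z points along the fingers, y is the line along which they close (so a half turn about z gives the same grasp; the last joint's range is limited). The gripper opens to 88 mm and grips with 3 to 60 N. Pads are 20 mm wide; open, the fingers measure 115 mm over their backs; the gripper's body (75 mm by 178 mm) begins 61 mm behind the grasp point.
Start: joints at [-1.356, 0.423, 1.63, -0, 1.089, -0.019], TCP at [0.145, -0.608, 0.245] pointing down, gripper open.
Joint ranges: [-3, 3], [-0.9, 2.11], [0.09, 2.58], [-1.31, 4.45], [0.11, 2.69], [-2.54, 2.54]. Speed limits (rad/s): [2.39, 2.39, 3.01, 3.14, 3.14, 3.14].

### API

Orientations are given as a unit quaternion [x, y, z, w].
In Python, from rig import readout, vision, job gives the robot as it stands.
- The arm moves only by the tool servo_tool, never from a script. Its argument "deltas" is a list that holds one entry, the list of rows, each a list of 5 numbers: the shift along the tool's x, y, z in m, then the turn about the tool's z in rad, then the gripper command: -1 is shut, 1 is fully open, values between are in proportion. In form: [[[tx, ty, tz, yaw, grip], ...]]. A call has 1 to 12 rows; each row is the pose to reach, as a shift and turn from the pose commanded when the call began, along the tool's axes at that moment; what a row does not reach only later rows make up. A row lasts 1/10 s, in which the tool goes at most 50 mm and 8.59 degrees, less where a joint would pass 70% of its speed; a pose out of reach is approached as far as the arm can. A call with a gripper value outside its range is refused whole. The fingers move at their own pace and stop on an object; the grip force is fixed at half the most. Time passes only in rows, so rows that repeat a pose let the fingers close. It gives the time, the measured TCP pose, the force, the opening and the grip force at its end, in the units of the state.
- readout.sense(): the state, without advancing time (a new reading comes with each control period).
- vision.grab_frame(name): name is "scene" or "top"; returns a dict with "color" (480x640x3 uint8, red, green, blue), "range_z" (480x640 float32, m along the optical axis (not along the pixel's ray), 0 where there is no reading), "fov_y" (degrees; the focal length in pixels is half the picture's height over the tangent of half this angle, whatever the lens; pixels are square), "cx", "cy" (the principal point, pixels), "xyz" and "attitude" of the camera in the world. Camera axes: x right, y up, looking along -z (the intrinsics and any distortion apply to the point x, -y, -z); pixel columns grow to the right and rows downward; lengths in m; the calibration is good to about 2 mm. A picture is of the moment at which its call begins.
- job.sign_off(): hands the job in; it is judged then, once.
The state is a dict: "time": time; "joints": joint angles; "joint_vel": joint speeds; "joint_torque": joint torques, N m; "position": TCP position; "tcp_rot": TCP orientation; "ft_force": force on the tool from outside, world axes, zero at the start; "moment": the same for the moment, N m; "opening": finger opening in m; "grip_force": force on a finger pad.
Only numpy, scipy, OpenCV 4.12 (cv2) and the standard library are available. Lean on these libraries where they do the work, as an engineer would, in place of code of your own. Each camera call takes 0.05 s, during which the arm holds its last target. There are 200 camera calls.

### The job

Push the loose dark tea cake along the pale board, through the narrow gap between the two dark round posts, until it lies wholly on the white square beyond them. It is only to be pushed with the fingers: keep it flat on the board, never lifted or tipped. Leave the tin, the brass weight and the paper-wrapped cake where they are.

Things in the scene. Friction and masses are not known exactly. Their poses are not given: they have to be found in the camera images.
- cake: the loose tea cake: a round disc of dark green-brown pressed leaves, 110 mm in diameter, 32 mm thick, about 0.25 kg, with a small white ticket on its domed top. Its side is upright from 5 to 22 mm above its underside. Origin: centre of its underside, z up. It slides on the board with ordinary dry friction and stops when no longer pushed. It is wider than a gripper opens
- gauge: the size gauge: a fixed pale wooden board, 12 mm thick, lying on the table, 250 mm wide (along its y) and 560 mm long (from -320 to +240 mm along its x). Two round dark wooden posts, 40 mm in diameter and 40 mm high above the board, are fixed on it at x = 0, y = -78 and +78 mm: the gap between them is 116 mm. Origin: on the table, under the middle of the gap; x points along the board through the gap towards the white square, z up. The cake starts on the -x side
- gap (a point): the middle of the gap between the two posts, on the board's top; axes as the gauge's
- square (a point): centre of the white square, 150 x 150 mm, flush in the board's top, 150 mm beyond the gap along the gauge's x; its sides are parallel to the gauge's x and y
- tin: bystander: green tea tin with a paper band, 60 mm in diameter, 75 mm high, standing beside the board; origin at the centre of its underside
- weight: bystander: brass scale weight with a knob, 42 mm in diameter, 58 mm high, standing beside the board; origin at the centre of its underside
- wrapped: bystander: a tea cake wrapped in white paper with a red dot on top, 100 mm in diameter, 30 mm high, lying on the table beyond the white-square end of the board; origin at the centre of its underside
There are look-alikes about, which are no part of the job. There is more than one size of the cake; the one meant has the size given above.

How it is judged:
By the outcome, as a careful person would: the job done as asked, in the order asked, and still so for the second after the job is handed in, with the robot touching nothing.
It also fails if it takes over 58 s, if anything falls off the work surface, if the arm or the gripper's body presses on something with over 40 N, if the wrist force passes 120 N, or if a joint passes its speed limit or range.

## Working session

There is one attempt and no reset: what is moved stays moved. The work goes in short steps, Python scripts to look and compute and a tool call to move; the robot and the scene stay as the last step left them, time stands still between calls to the robot, and variables do not carry over. Pictures are saved under pics/ and viewed, at most 10 in all, crops included, and the job is handed in when it is done.

Besides the shell and the picture viewer there is one more tool, called after "Call:" as name([rows], argument=value, ...), one row to a line, values as JSON. servo_tool: Moves the arm, as the interface text tells. Its arguments: {"type":"object","properties":{"deltas":{"type":"array","items":{"type":"array","items":{"type":"array","items":{"type":"number"}}}}},"required":["deltas"]}

```bash
mkdir -p pics
cat > h.py <<'E'
import numpy as np, cv2
from scipy.spatial.transform import Rotation as R
from rig import readout, vision, job
def grab(n):
    f=vision.grab_frame(n); np.savez('/tmp/%s.npz'%n,**{k:np.asarray(v) for k,v in f.items() if not isinstance(v,(str,dict,type(None)))}); return f
def cloud(f):
    h,w=f['range_z'].shape; fl=h/2/np.tan(np.radians(f['fov_y'])/2)
    u,v=np.meshgrid(np.arange(w),np.arange(h)); z=f['range_z']
    p=np.stack([(u-f['cx'])/fl*z,-(v-f['cy'])/fl*z,-z],-1)
    a=np.asarray(f['attitude']); r=R.from_quat(a) if a.size==4 else R.from_matrix(a)
    return p@r.as_matrix().T+np.asarray(f['xyz'])
E
python3 - <<'E'
from h import *
for n in('scene','top'):
    f=grab(n); cv2.imwrite(f'pics/{n}0.png',f['color'][...,::-1]); print({k:v for k,v in f.items() if k not in('color','range_z')})
print(readout.sense())
E
```

```text
{'fov_y': 46.152351430781195, 'cx': 319.5727778971725, 'cy': 243.407096095966, 'xyz': array([1.20719826, 0.88107883, 0.90660281]), 'attitude': array([0.14243718, 0.39641491, 0.85891511, 0.29125884])}
{'fov_y': 47.13782264897108, 'cx': 311.8698870089929, 'cy': 237.77160263991343, 'xyz': array([0.38786068, 0.09876754, 1.22150517]), 'attitude': array([-0.05264213,  0.05644115,  0.71337164, -0.69652287])}
{'time': 0.1, 'joints': array([-1.35601988e+00,  4.23755844e-01,  1.63057070e+00, -1.81408827e-05,
        1.08861378e+00, -1.90197063e-02]), 'joint_vel': array([ 2.14876916e-03, -1.66339820e-03, -3.66858300e-03, -1.29356720e-04,
       -7.61063629e-05, -1.33762248e-03]), 'joint_torque': array([ 1.09668275e-03, -5.45610380e+01, -2.74324322e+01,  6.43921271e-02,
        1.88053760e-02, -2.74578917e-05]), 'position': array([ 0.14470667, -0.60754993,  0.24400162]), 'tcp_rot': array([ 9.93174480e-01,  1.16636175e-01, -7.38437236e-05, -6.69826050e-04]), 'ft_force': array([ 0.10853624, -0.99375334,  0.20047015]), 'moment': array([ 0.0445766 ,  0.01942549, -0.01253029]), 'grip_force': 0.0, 'opening': 0.08775468298739507}
```

View pics/top0.png

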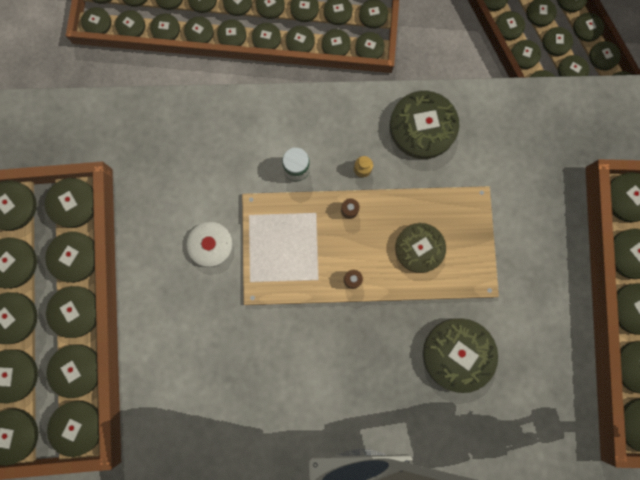

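View pics/scene0.png

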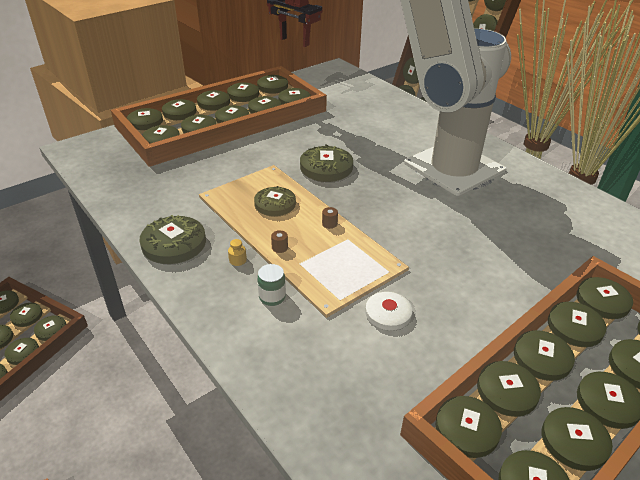

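The top view shows three dark discs near the board: (421,248) on the board at about 50 px, and (425,124) and (460,355), both larger and on the table. The one on the board fits the 110 mm size. The posts are at (350,208) and (353,279), the square is centred at (284,247), the tin at (296,161), the weight at (364,165) and the wrapped cake at (209,244). Next I measure these and take one enlarged crop.

```bash
cat > m.py <<'E'
from h import *
def blob(P,m,lab):
    n,l,s,c=cv2.connectedComponentsWithStats(m.astype(np.uint8))
    for i in range(1,n):
        if s[i,4]>40:
            q=P[l==i]; (cx,cy),r=cv2.minEnclosingCircle(q[:,:2].astype(np.float32).reshape(-1,1,2))
            print(lab,c[i].round(0),s[i,4],'ctr',np.round([cx,cy],4),'med',np.median(q,0).round(4),'diam',round(2*r,4))
E
python3 - <<'E'
from m import *
f=grab('top');P=cloud(f);z=P[...,2]
roi=np.zeros(z.shape,bool);roi[85:400,180:520]=1
print('table',np.median(z[320:380,300:380]),'board',np.median(z[230:270,335:375]))
blob(P,roi&(z>.02)&(z<.2),'obj')
hsv=cv2.cvtColor(f['color'],cv2.COLOR_RGB2HSV)
# points picked by eye
for n,u,v in [('sq',249,214),('sq',316,213),('sq',318,280),('sq',250,282),('bd',244,196),('bd',489,189),('bd',496,295),('bd',246,302),('postL',353,277),('postR',350,207),('cake',421,248)]:
    print(n,np.median(P[v-1:v+2,u-1:u+2].reshape(-1,3),0).round(4))
c=cv2.resize(f['color'][100:400,230:510],None,fx=2,fy=2,interpolation=cv2.INTER_CUBIC);cv2.imwrite('pics/crop.png',c[...,::-1])
E
```

```text
table -0.00045199857340105787 board 0.011735808129983205
obj [424. 123.] 3642 ctr [ 0.8306 -0.1714] med [ 0.8251 -0.1673  0.0427] diam 0.1589
obj [295. 163.] 711 ctr [0.7369 0.1227] med [0.7305 0.1225 0.0732] diam 0.0607
obj [363. 165.] 292 ctr [ 0.7352 -0.0282] med [ 0.7303 -0.0257  0.0378] diam 0.0421
obj [349. 208.] 297 ctr [0.6369 0.006 ] med [0.6339 0.0074 0.0515] diam 0.0408
obj [209. 243.] 1477 ctr [0.5672 0.3173] med [0.5667 0.3167 0.0266] diam 0.1001
obj [420. 247.] 2017 ctr [ 0.5468 -0.1459] med [ 0.5449 -0.1434  0.0417] diam 0.1108
obj [353. 278.] 288 ctr [0.4811 0.005 ] med [0.4806 0.0056 0.0513] diam 0.0399
obj [460. 355.] 4356 ctr [ 0.3143 -0.2192] med [ 0.3151 -0.2154  0.0426] diam 0.1575
sq [0.6331 0.2294 0.0119]
sq [0.6328 0.0794 0.0091]
sq [0.482  0.0787 0.0119]
sq [0.4807 0.2281 0.013 ]
bd [0.6747 0.2406 0.0098]
bd [ 0.6783 -0.3129  0.0121]
bd [ 0.4396 -0.3111  0.0102]
bd [0.4376 0.2374 0.0106]
postL [0.483  0.0049 0.0528]
postR [0.6358 0.0058 0.0513]
cake [ 0.543  -0.1444  0.0464]
```

View pics/crop.png

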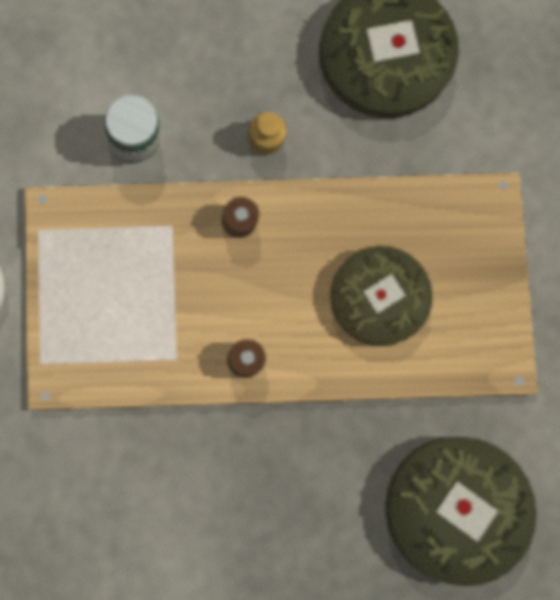

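The crop shows the 110 mm cake (measured 0.111 m) alone on the board. The other two measure 0.158 m, so they are the look-alikes. The posts are 0.156 m apart, which fits. The gap's middle is about (0.558, 0.005), the square's centre (0.557, 0.154), and the board's x axis runs along world +y.

I'll cradle the cake between two fingers about 60 mm apart, coming from behind it.

Call:
servo_tool([
  [[0.477,-0.264,0.09,-1.337,0.36],[0.477,-0.264,0.09,-1.337,0.36],[0.477,-0.264,0.09,-1.337,0.36],[0.477,-0.264,0.09,-1.337,0.36],[0.477,-0.264,0.09,-1.337,0.36],[0.477,-0.264,0.09,-1.337,0.36],[0.477,-0.264,0.09,-1.337,0.36],[0.477,-0.264,0.09,-1.337,0.36],[0.477,-0.264,0.09,-1.337,0.36],[0.477,-0.264,0.09,-1.337,0.36],[0.477,-0.264,0.09,-1.337,0.36],[0.477,-0.264,0.09,-1.337,0.36]],
])

```text
time: 1.35
position: [0.5508, -0.2368, 0.1536]
tcp_rot: [0.705, 0.709, 0.0, -0.0]
ft_force: [-1.4, -1.2, -0.5]
opening: 0.0597
grip_force: 0.0
```

Call:
servo_tool([
  [[0,0,0.04,0,0.36],[0,0,0.08,0,0.36],[0,0,0.1,0,0.36],[0,0,0.112,0,0.36],[0,0,0.112,0,0.36],[0,0,0.112,0,0.36]],
])

```text
time: 1.95
position: [0.5479, -0.2413, 0.0434]
tcp_rot: [0.707, 0.707, 0.0, 0.0]
ft_force: [0.0, 0.1, 0.3]
opening: 0.0596
grip_force: 0.0
```

Run:
```python
from m import *
print(readout.sense()['position'],readout.sense()['ft_force'])
f=grab('top');P=cloud(f);cv2.imwrite('pics/t1.png',cv2.resize(f['color'][150:350,230:560],None,fx=2,fy=2)[...,::-1])
```

```text
[ 0.54794703 -0.24126272  0.04340424] [0.0469937  0.08373253 0.31756363]
```

View pics/t1.png

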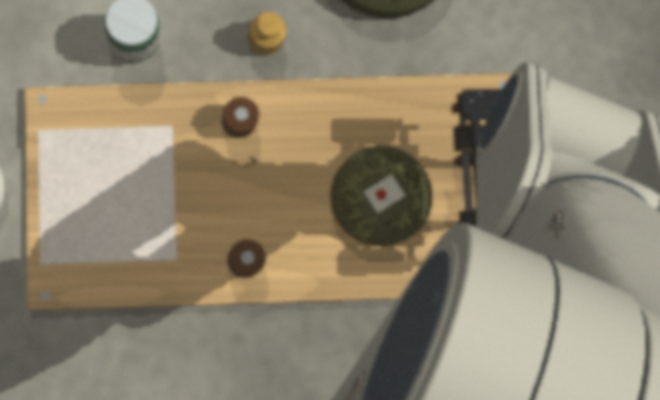

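The view shows the fingers just behind the cake, at about (468,155) in the crop, with the arm clear of the posts. I'll push gently until both fingers seat.

Call:
servo_tool([
  [[0.015,-0.001,0.002,0,0.36],[0.025,-0.001,0.002,0,0.36],[0.032,-0.001,0.002,0,0.36],[0.037,-0.001,0.002,0,0.36],[0.042,-0.001,0.002,0,0.36],[0.047,-0.001,0.002,0,0.36],[0.052,-0.001,0.002,0,0.36],[0.058,0.0,0.002,0,0.36],[0.064,0.001,0.002,0,0.36],[0.07,0.002,0.002,0,0.36],[0.076,0.003,0.002,0,0.36],[0.076,0.003,0.002,0,0.36]],
])

```text
time: 3.2
position: [0.5506, -0.1636, 0.0405]
tcp_rot: [0.707, 0.707, 0.0, -0.0]
ft_force: [-0.5, -0.2, 0.4]
opening: 0.0599
grip_force: 0.0
```

```bash
cat > c.py <<'E'
from m import *
s=readout.sense();p=s['position'];print(p.round(4),s['ft_force'].round(1))
def fit(n):
    f=grab(n);P=cloud(f);hsv=cv2.cvtColor(f['color'],cv2.COLOR_RGB2HSV);z=P[...,2]
    reg=(abs(P[...,0]-.556)<.1)&(P[...,1]>p[1]+.012)&(P[...,1]<p[1]+.125)&(z>.02)&(z<.052)
    for y in(.006,):
        for x in(.481,.637): reg&=np.hypot(P[...,0]-x,P[...,1]-y)>.026
    blob(P,reg,n); return f
a=fit('top')
E
python3 c.py
```

```text
[ 0.5506 -0.1636  0.0405] [-0.5 -0.2  0.4]
top [401. 245.] 1890 ctr [ 0.5528 -0.1073] med [ 0.55   -0.1017  0.0419] diam 0.114
```

Call:
servo_tool([
  [[0.005,0.001,0,0,0.36],[0.01,0.002,0,0,0.36],[0.015,0.003,0,0,0.36],[0.02,0.004,0,0,0.36],[0.025,0.005,0,0,0.36],[0.03,0.006,0,0,0.36],[0.035,0.007,0,0,0.36],[0.04,0.007,0,0,0.36],[0.045,0.007,0,0,0.36],[0.05,0.007,0,0,0.36],[0.05,0.007,0,0,0.36]],
])

```text
time: 4.35
position: [0.5576, -0.1139, 0.0407]
tcp_rot: [0.707, 0.707, 0.0, -0.0]
ft_force: [0.9, -0.0, 0.3]
opening: 0.0598
grip_force: 0.0
```

```bash
cat >> c.py <<'E'
import sys
cv2.imwrite('pics/%s.png'%sys.argv[1],cv2.resize(a['color'][180:310,230:450],None,fx=3,fy=3,interpolation=cv2.INTER_CUBIC)[...,::-1])
f=a;P=cloud(f);z=P[...,2]
for x in(.481,.637): blob(P,(np.hypot(P[...,0]-x,P[...,1]-.006)<.03)&(z>.045)&(z<.06),'post')
E
python3 c.py t2
```

```text
[ 0.5576 -0.1139  0.0407] [ 0.9 -0.   0.3]
top [376. 243.] 1734 ctr [ 0.5586 -0.0564] med [ 0.5559 -0.0491  0.0419] diam 0.1108
post [353. 275.] 172 ctr [0.4815 0.0051] med [0.4871 0.0048 0.052 ] diam 0.0395
post [350. 207.] 261 ctr [0.6376 0.0066] med [0.6364 0.0061 0.0518] diam 0.0415
```

View pics/t2.png

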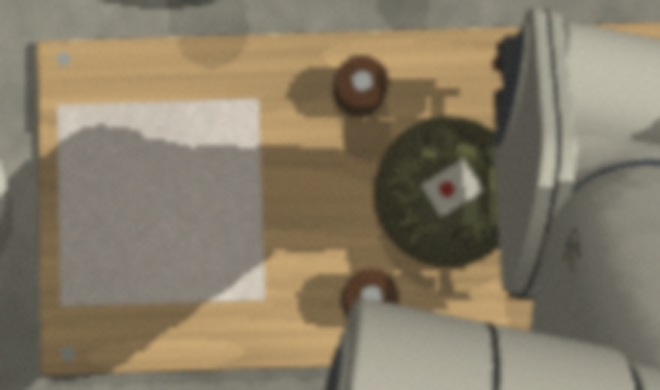

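The cake is centred at x = 0.5586 and the gap at 0.559; the picture shows it between the posts at (360,85) and (370,290). I'll push straight on, slowly, and watch the force.

Call:
servo_tool([
  [[0.004,0,0,0,0.36],[0.008,0,0,0,0.36],[0.012,0,0,0,0.36],[0.016,0,0,0,0.36],[0.02,0,0,0,0.36],[0.024,0,0,0,0.36],[0.028,0,0,0,0.36],[0.032,0,0,0,0.36],[0.036,0,0,0,0.36],[0.04,0,0,0,0.36],[0.044,0,0,0,0.36]],
])

```text
time: 5.5
position: [0.5577, -0.0703, 0.0407]
tcp_rot: [0.707, 0.707, 0.0, 0.0]
ft_force: [-0.5, -1.4, 1.1]
opening: 0.0599
grip_force: 0.9
```

```bash
python3 c.py t3
```

```text
[ 0.5577 -0.0703  0.0407] [-0.5 -1.4  1.1]
top [354. 244.] 1513 ctr [ 0.5585 -0.0132] med [ 0.5555 -0.0021  0.042 ] diam 0.1103
post [353. 278.] 273 ctr [0.4814 0.005 ] med [0.481  0.0053 0.0519] diam 0.0396
post [350. 207.] 262 ctr [0.637  0.0058] med [0.6366 0.0063 0.0518] diam 0.0408
```

Call:
servo_tool([
  [[0.004,0,0,0,0.36],[0.008,0,0,0,0.36],[0.012,0,0,0,0.36],[0.016,0,0,0,0.36],[0.02,0,0,0,0.36],[0.024,0,0,0,0.36],[0.028,0,0,0,0.36],[0.032,0,0,0,0.36],[0.036,0,0,0,0.36],[0.04,0,0,0,0.36],[0.045,0,0,0,0.36],[0.05,0,0,0,0.36]],
])

```text
time: 6.75
position: [0.5577, -0.0203, 0.0407]
tcp_rot: [0.707, 0.707, -0.0, -0.0]
ft_force: [0.2, -1.9, 0.1]
opening: 0.0598
grip_force: 0.8
```

```bash
python3 c.py t4
```

```text
[ 0.5577 -0.0203  0.0407] [ 0.2 -1.9  0.1]
top [329. 245.] 1262 ctr [0.5584 0.0376] med [0.5545 0.0531 0.0418] diam 0.1101
```

Call:
servo_tool([
  [[0.005,0,0,0,0.36],[0.01,0,0,0,0.36],[0.016,0,0,0,0.36],[0.022,0,0,0,0.36],[0.028,0,0,0,0.36],[0.034,0,0,0,0.36],[0.04,0,0,0,0.36],[0.046,0,0,0,0.36],[0.052,0,0,0,0.36],[0.058,0,0,0,0.36],[0.064,0,0,0,0.36],[0.07,0,0,0,0.36]],
])

```text
time: 8.0
position: [0.5576, 0.0498, 0.0407]
tcp_rot: [0.707, 0.707, -0.0, -0.0]
ft_force: [-0.4, -1.7, -0.7]
opening: 0.0598
grip_force: 0.7
```

Call:
servo_tool([
  [[0.005,0,0,0,0.36],[0.01,0,0,0,0.36],[0.015,0,0,0,0.36],[0.02,0,0,0,0.36],[0.025,0,0,0,0.36],[0.03,0,0,0,0.36],[0.035,0,0,0,0.36],[0.039,0,0,0,0.36],[0.043,0,0,0,0.36],[0.046,0,0,0,0.36],[0.046,0,0,0,0.36]],
])

```text
time: 9.1
position: [0.5577, 0.0958, 0.0407]
tcp_rot: [0.707, 0.707, 0.0, -0.0]
ft_force: [-0.4, -0.8, 0.0]
opening: 0.0595
grip_force: 0.0
```

```bash
python3 c.py t5
```

```text
[0.5577 0.0958 0.0407] [-0.4 -0.8  0. ]
top [267. 248.] 505 ctr [0.5545 0.1764] med [0.5522 0.1867 0.04  ] diam 0.0979
post [353. 205.] 154 ctr [0.6377 0.0047] med [ 6.397e-01 -3.000e-04  5.180e-02] diam 0.0397
```

The cake should now be at y ≈ 0.153. I'll back off, lift, move the arm out of view and check.

Call:
servo_tool([
  [[-0.01,0,0,0,0.36],[-0.02,0,0,0,0.36],[-0.02,0,-0.03,0,0.36],[-0.02,0,-0.06,0,0.36],[-0.02,0,-0.1,0,0.36],[-0.06,0,-0.13,0,0.36],[-0.11,0,-0.13,0,0.36],[-0.16,0,-0.13,0,0.36],[-0.21,0,-0.13,0,0.36],[-0.26,0,-0.13,0,0.36],[-0.28,0,-0.13,0,0.36],[-0.28,0,-0.13,0,0.36]],
])

```text
time: 10.35
position: [0.5571, -0.1885, 0.1707]
tcp_rot: [0.709, 0.705, -0.0, 0.0]
ft_force: [-0.5, -0.6, -0.5]
opening: 0.0596
grip_force: 0.0
```

Run:
```python
from m import *
f=grab('top');P=cloud(f);z=P[...,2]
roi=np.zeros(z.shape,bool);roi[140:320,180:380]=1
blob(P,roi&(z>.02)&(z<.1),'obj');print(readout.sense()['position'],readout.sense()['ft_force'])
cv2.imwrite('pics/t6.png',cv2.resize(f['color'][140:320,180:420],None,fx=3,fy=3,interpolation=cv2.INTER_CUBIC)[...,::-1])
```

```text
obj [295. 163.] 717 ctr [0.7373 0.1227] med [0.7305 0.1224 0.0733] diam 0.0605
obj [363. 165.] 290 ctr [ 0.7352 -0.0283] med [ 0.7306 -0.0259  0.0378] diam 0.0424
obj [349. 208.] 300 ctr [0.6372 0.0061] med [0.6346 0.0072 0.051 ] diam 0.041
obj [283. 245.] 1984 ctr [0.5583 0.153 ] med [0.5562 0.1525 0.0413] diam 0.1102
obj [209. 243.] 1474 ctr [0.5675 0.3176] med [0.5665 0.3164 0.0263] diam 0.0996
obj [352. 279.] 290 ctr [0.4809 0.0051] med [0.4805 0.0057 0.0517] diam 0.0397
[ 0.55694686 -0.1865807   0.1705349 ] [0.06611363 0.78254546 0.25966238]
```

View pics/t6.png

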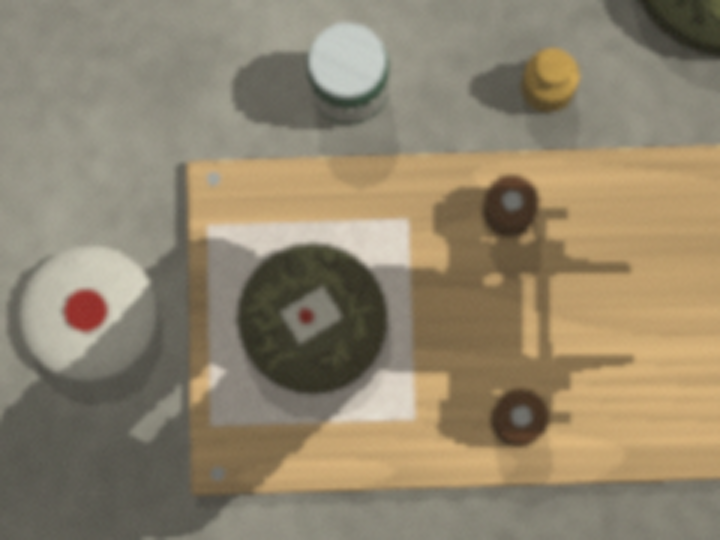

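The cake lies flat in the middle of the white square, centred at (312,318), and the bystanders have not moved. The arm is clear, so I'm handing in.

```bash
python3 -c "from rig import job; print(job.sign_off())"
```

```text
the job is handed in; nothing more can be done
None
```

The tea cake was pushed flat through the gap and lies wholly on the white square, about 2 mm off its centre; the tin, weight and wrapped cake have not moved, and the job is handed in.

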